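# Post a rejected carton through the sprung flap of the reject box

### The arm

A 6-joint arm with a two-finger parallel gripper is mounted at the origin on the work surface. World frame = base frame: x ahead of the robot, y to its left, z up, the work surface at z = 0. Lengths are in mm, angles in rad, forces in N, time in s.
With the tool pointing down it reaches from about 350 to 975 mm from the base axis. Payload 7.1 kg.
Tool frame: the origin (TCP) lies between the finger pads; the fingertips stand 8 mm ahead of it and the grasp point (between the pads) lies 11 mm behind it; x points along the fingers, y is the direction in which the jaws open and shut, and the axes are right-handed (so a half turn about x gives the same grasp; the last joint's range is limited). The gripper opens to 88 mm and grips with 3 to 60 N. Pads are 20 mm wide; open, the fingers measure 115 mm over their backs; the gripper's body (75 mm by 178 mm) begins 61 mm behind the grasp point.
Start: joints at [-1.154, 0.423, 1.63, -0, 1.089, -0.019], TCP at [263.85, -566.558, 230.675] pointing down, gripper open.
Joint ranges: [-3, 3], [-0.9, 2.11], [0.09, 2.58], [-1.31, 4.45], [0.11, 2.69], [-2.54, 2.54]. Speed limits (rad/s): [2.39, 2.39, 3.01, 3.14, 3.14, 3.14].

### API

Orientations are given as a rotation vector (axis times angle).
In Python, from workcell import ctrl gives the robot as it stands.
- The arm moves only by the tool apply_moves, never from a script. Its argument "increments" is a list of rows, each an object with "gripper": the opening in per cent of the stroke, from 0 (shut) to 100 (fully open); "delta_pos": the shift along the tool's x, y, z in cm, a list of three; "dr": the turn, a rotation vector about the tool's x, y, z in rad, a list of three. In form: [{"gripper": gripper, "delta_pos": [dx, dy, dz], "dr": [ax, ay, az]}, ...]. A call has exactly 5 rows; each row shifts and turns the commanded pose from where the row before left it, along the tool's axes as they then stand; what a row does not reach is not made up. A row lasts 1/12 s, in which the tool goes at most 41.7 mm and 7.16 degrees, less where a joint would pass 70% of its speed; a pose out of reach is approached as far as the arm can. A call with a gripper value outside its range is refused whole. The fingers move at their own pace and stop on an object; the grip force is fixed at half the most. Time passes only in rows, so rows that do not move let the fingers close, or fill a call up. It gives the time, the measured TCP pose, the force and the opening at its end, in the units of the state.
- ctrl.get_obs(): the state, without advancing time (a new reading comes with each control period).
- ctrl.get_image(name): name is "side" or "top" or "wrist"; returns a dict with "img" (384x512x3 uint8, red, green, blue), "range_z" (384x512 float32, mm along the optical axis (not along the pixel's ray), 0 where there is no reading), "mtx" (3x3 intrinsics, pixels), "rvec" (rotation vector, rad) and "tvec" (3), from world to camera coordinates, as OpenCV has them. Camera axes: x right, y down, z forward; pixel columns grow to the right and rows downward; lengths in mm; the calibration is good to about 2 mm. A picture is of the moment at which its call begins.
- ctrl.close_job(): hands the job in, once; it reports no verdict.
The state is a dict: "t": time; "qpos": joint angles; "qvel": joint speeds; "joint_torque": joint torques, N m; "ee_pos": TCP position; "orientation": TCP orientation; "ft_force": force on the tool from outside, world axes, zero at the start; "moment": the same for the moment, N m; "width": finger opening in mm.
Only numpy, scipy, OpenCV 4.12 (cv2) and the standard library are available. Lean on these libraries where they do the work, as an engineer would, in place of code of your own. Each camera call takes 0.05 s, during which the arm holds its last target. There are 200 camera calls.

### The job

The white carton with the red dot, waiting on the sill of the red reject box, is a reject. With one fingertip push the box's self-closing flap open and, keeping it held open with that finger, push the carton over the inner edge of the sill with the other finger so that it drops into the box; then take the hand away and let the flap shut. Do not shove the flap open with the carton, do not lift the carton, and leave the other things on and around the box where they are.

Things in the scene. Friction and masses are not known exactly. Their poses are not given: they have to be found in the camera images.
- reject_box: Red sheet-steel box fixed to the table, 325 long, 152 wide, 220 mm high. x: level push direction, from the open sill into the hood; z up; y across. Origin: on the table, on the centre line, straight below the sill's inner edge. Beyond x = 0 it is hollow down to its floor (7 mm above the table), covered by the flap between 4 mm thick side cheeks that follow its slope. Clear space above sill and flap.
- sill_edge (a point): middle of the sill's inner edge, on its top surface: box x = 0, y = 0, 115 mm above the table. The sill is a level plate from here back to box x = -135 mm, 144 mm wide between side lips 8 mm high
- flap_hinge (a point): middle of the flap's hinge line, which runs along box y at box x = 120 mm, 215 mm above the table. Behind it the flat roof, 221 mm above the table, runs to box x = 190 mm
- flap (a joint): angle of the aluminium flap, 136 mm wide, 4 mm thick, 156 mm from hinge to free edge: 0 = shut, sloping at 40 degrees from the hinge down to the sill's inner edge; pushed in, the free edge swings down below the sill and inwards (0.88 rad: hangs straight down; stop at 1.0). A spring shuts it: about 1 N at the free edge starts it, 2 to 4 N half-way up holds it well open.
- flap_edge (a point): middle of the free edge of the flap (moves with the flap); a yellow bar marks the flap 40 mm above it
- carton_center (a point): centre of the rejected carton: rigid white box with a grey band and a red dot on top, 34 mm along its x (the push direction, within about 0.2 rad), 76 mm along its y, 28 mm high, 50 to 100 g, lying flat on the sill with its front about 20 to 45 mm short of the sill's inner edge.
- carton: the rejected carton itself; origin at the centre of its underside, z up
- good_a: good carton, as the reject but with a blue band and no dot, on the table beside the box; leave alone. Origin at the centre of its underside
- good_b: another good carton with a blue band on the table beside the box; leave alone. Origin at the centre of its underside
- tape_roll: roll of brown tape standing flat on the table beside the box, 84 mm across, 48 mm high; leave alone. Origin at the centre of its underside
- stamp_pad: black and steel stamp-pad tin, 50 x 85 x 19 mm, lying on the roof of the reject box; leave alone. Origin at the centre of its underside
- scissors: scissors with blue grips, 175 mm long, flat on the table to the right; leave alone. Origin near their middle
- mug: blue mug, 80 mm across, 92 mm high, on the table to the right; leave alone. Origin at the centre of its underside
- stapler: orange stapler, 135 mm long, 55 mm high, on the table to the right; leave alone. Origin at the centre of its underside
Things that resemble listed ones, but are neither listed nor needed, are in the scene too. Leave any yellow look-alike of the carton alone.

How it is judged (in metres and radians):
On the way, in this order (a step that is already met when the one before it is completed fails the run):
1. a finger holds the flap open (at least 0.12 rad) while the carton is still on the sill, its centre at least 5 mm short of the inner edge (value of joint flap above 0.12 rad and contact force between the fingers and flap above 0.2 N and x of carton_center in the frame of reject_box below -0.005 m and height (world z) of carton_center above 0.12 m), for 0.1 s.
2. with a finger still holding the flap open (at least 0.2 rad), the carton's centre passes the sill's inner edge (value of joint flap above 0.2 rad and contact force between the fingers and flap above 0.2 N and x of carton_center in the frame of reject_box above 0.002 m), for 0.02 s.
At the end, for the whole second after the job is handed in: The carton lies at rest inside the reject box (its centre within the box's walls and under 70 mm above the table) and the flap has shut itself (under 0.05 rad) (height (world z) of carton_center below 0.07 m and x of carton_center in the frame of reject_box between -0.13 and 0.185 m and y of carton_center in the frame of reject_box between -0.072 and 0.072 m and linear speed of carton below 0.02 m/s and value of joint flap below 0.05 rad); the robot touches nothing.
It fails at once if the carton is lifted off the sill (its centre more than 25 mm above where it lies) (height (world z) of carton_center above 0.154 m).
It fails at once if the carton, still on the sill, is shoved against the flap (over 2 N) (contact force between carton and flap above 2 N and x of carton_center in the frame of reject_box below 0 m and height (world z) of carton_center above 0.115 m).
It fails at once if another thing on or around the box or table is moved by more than 25 mm (distance of any of good_a, good_b, tape_roll, stamp_pad, scissors, mug, stapler from where it was at the start of the episode above 0.025 m).
It also fails if it takes over 38 s, if anything falls off the work surface, if the arm or the gripper's body presses on something with over 40 N, if the wrist force passes 120 N, or if a joint passes its speed limit or range.

## Working session

There is one attempt and no reset: what is moved stays moved. The work goes in short steps, Python scripts to look and compute and a tool call to move; the robot and the scene stay as the last step left them, time stands still between calls to the robot, and variables do not carry over. Pictures are saved under pics/ and viewed, about 8 in all and at most 12, crops included, and the job is handed in when it is done.

Besides the shell and the picture viewer there is one more tool, called after ">>>" as a command line: name --argument value ..., lists and objects as JSON in quotes. apply_moves: Moves the arm, as the interface text tells. Its arguments: {"type":"object","properties":{"increments":{"type":"array","items":{"type":"object","properties":{"gripper":{"type":"number"},"delta_pos":{"type":"array","items":{"type":"number"}},"dr":{"type":"array","items":{"type":"number"}}}}}},"required":["increments"]}

```bash
mkdir -p pics; ls
cat > h.py <<'E'
import numpy as np, cv2
from workcell import ctrl
def grab(n):
    d=ctrl.get_image(n); np.savez('pics/'+n+'.npz',**d); return d
def world(d,u,v,r=2,z=None):
    K=np.array(d['mtx']);R=cv2.Rodrigues(np.array(d['rvec'],float))[0];t=np.array(d['tvec'],float).ravel()
    ray=np.linalg.inv(K)@[u,v,1]
    if z is None:
        p=d['range_z'][int(v)-r:int(v)+r+1,int(u)-r:int(u)+r+1]; s=np.median(p[p>0])
    else:
        s=(z+(R.T@t)[2])/(R.T@ray)[2]
    return R.T@(ray*s-t)
E
python3 - <<'E'
from h import *
print(ctrl.get_obs())
ims=[grab(n)['img'] for n in ("top","side")]
for n,i in zip("ts",ims): cv2.imwrite(f'pics/{n}0.png',cv2.cvtColor(cv2.resize(i,(800,600)),cv2.COLOR_RGB2BGR))
E
```

```text
pics
{'t': 0.0, 'qpos': array([-1.15401089e+00,  4.23862580e-01,  1.63065570e+00,  1.53144621e-05,
        1.08860850e+00, -1.89961018e-02]), 'qvel': array([ 0.00017776, -0.00017466, -0.00145455,  0.00055551, -0.00129035,
        0.00101221]), 'joint_torque': array([ 7.62390573e-04, -5.44617748e+01, -2.73669755e+01,  6.43885927e-02,
        2.26400374e-02, -1.00208974e-04]), 'ee_pos': array([ 263.63856643, -566.08837719,  229.90159195]), 'orientation': array([ 1.98059597,  0.44010137, -1.98118399]), 'ft_force': array([-0.16495837, -0.45492387, -0.33689024]), 'moment': array([-0.01742393,  0.00146602, -0.05707759]), 'width': 87.98145582592169}
```

View pics/t0.png

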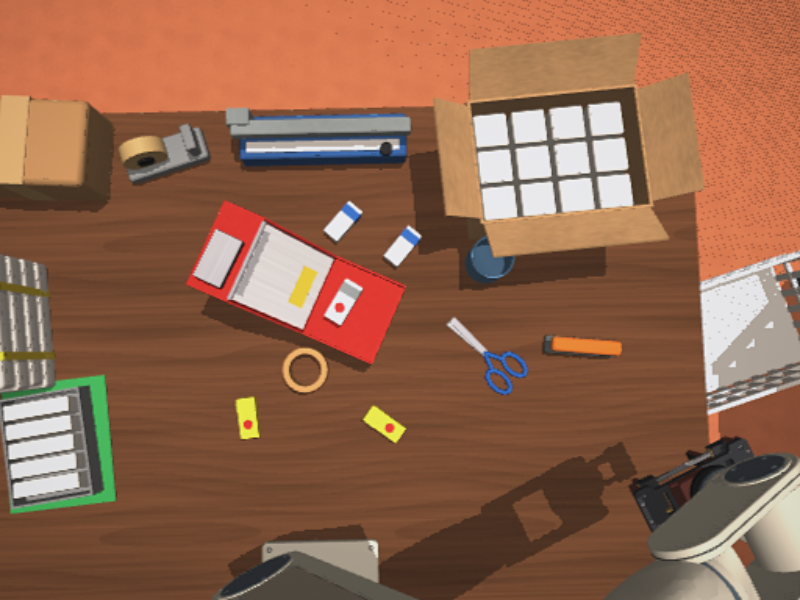

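View pics/s0.png

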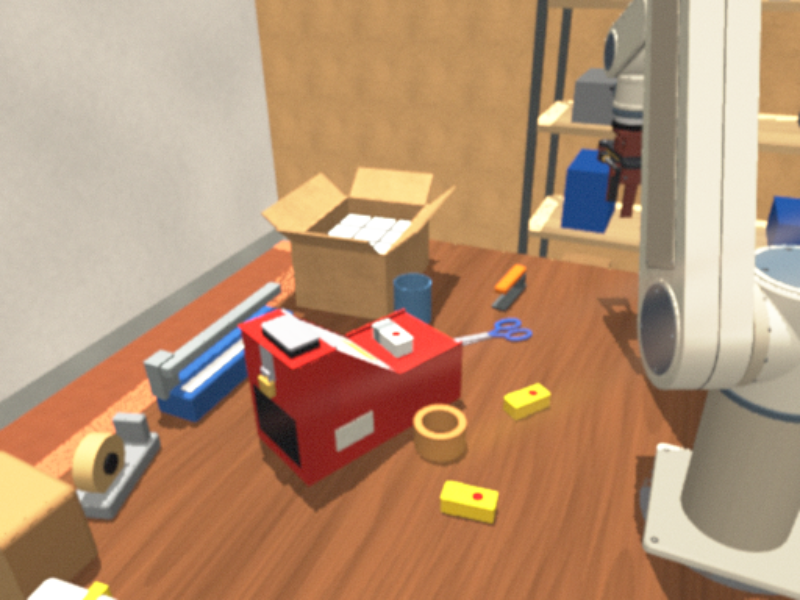

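The top view shows the reject box, with the white carton at about (343,300), the flap with its yellow bar at (303,287), and the stamp pad at (217,257). I'll enlarge this area for corner readings.

Run:
```python
from h import *
d=np.load('pics/top.npz')
c=d['img'][124:240,112:268]
cv2.imwrite('pics/t1.png',cv2.cvtColor(cv2.resize(c,None,fx=5,fy=5,interpolation=cv2.INTER_CUBIC),cv2.COLOR_RGB2BGR))
```

```text
(no output)
```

View pics/t1.png

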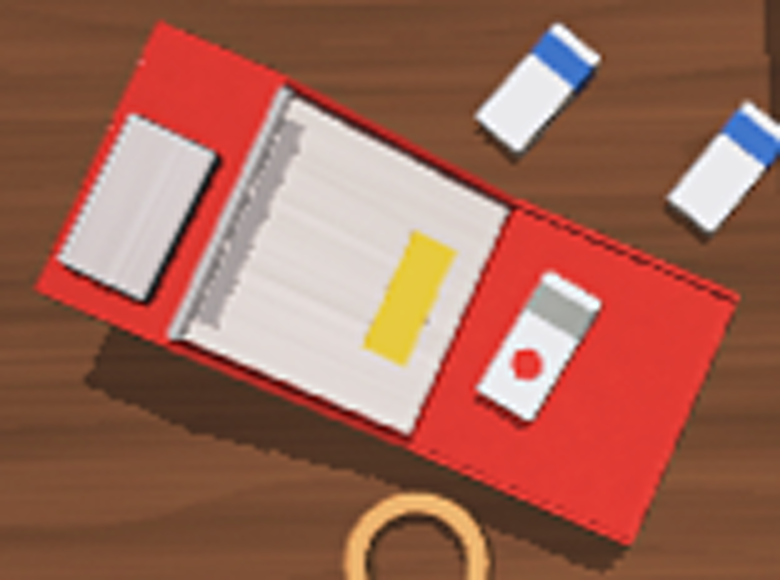

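```bash
cat >> h.py <<'E'
def crop(x,y): return 112+(x+.5)/5-.5, 124+(y+.5)/5-.5
E
python3 - <<'E'
from h import *
np.set_printoptions(precision=1,suppress=True)
d=np.load('pics/top.npz')
W=lambda x,y,z:world(d,*crop(x,y),z=z)
for n,(x,y,z) in dict(sA=(738,297,123),sB=(630,545,123),rA=(160,22,221),rB=(37,288,221),hA=(285,90,219),hB=(172,340,219),fA=(512,207,117),fB=(412,435,117),
 c1=(550,272,143),c2=(602,300,143),c3=(530,422,143),c4=(478,392,143)).items(): print(n,W(x,y,z))
src=[(738,297,123),(630,545,123),(160,22,221),(37,288,221)]
dst=np.array([[-135,-76],[-135,76],[190,-76],[190,76]],float)
P=np.array([W(*s)[:2] for s in src])
pc=P.mean(0);dc=dst.mean(0)
U,S,Vt=np.linalg.svd((dst-dc).T@(P-pc)); R=(Vt.T@np.diag([1,np.linalg.det(Vt.T@U.T)])@U.T)
t=pc-R@dc
print('origin',t,'yaw',np.arctan2(R[1,0],R[0,0]),'res',P-(dst@R.T+t))
C=np.array([W(x,y,143)[:2] for x,y in [(550,272),(602,300),(530,422),(478,392)]])
print('carton box',(C-t)@R, ((C-t)@R).mean(0))
for q in [(460,300),(300,250),(540,340),(640,350),(240,200)]: print(q,world(d,*crop(*q),r=1))
E
```

```text
sA [ 576.4 -169.4  123. ]
sB [ 440.9 -107.1  123. ]
rA [713.9 127.6 221. ]
rB [578.1 190.1 221. ]
hA [677.8  64.  219. ]
hB [550.4 122.1 219. ]
fA [629.9 -44.7 117. ]
fB [503.8  12.4 117. ]
c1 [590.  -66.6 143. ]
c2 [574.2 -94.6 143. ]
c3 [508.6 -54.5 143. ]
c4 [525.4 -26.5 143. ]
origin [565.8 -14.7] yaw 1.1381105388458992 res [[-1.8 -0.3]
 [ 0.7 -1.8]
 [-0.5  1.6]
 [ 1.6  0.5]]
carton box [[-36.9 -43.8]
 [-69.  -41.1]
 [-60.1  35.3]
 [-27.7  31.7]] [-48.5  -4.5]
(460, 300) [577.8 -15.4 121.5]
(300, 250) [598.9  61.9 188.9]
(540, 340) [552.9 -60.6 144.5]
(640, 350) [ 548.5 -114.6  117.2]
(240, 200) [620.8  86.5 223.3]
```

```bash
cat >> h.py <<'E'
from scipy.spatial.transform import Rotation as Ro
YAW=1.138; O=np.array([565.8,-14.7,0]); RB=Ro.from_euler('z',YAW)
def target(bx,by,z,tilt,sgn=1):
    """pose of TCP with fingertip midpoint at box (bx,by,z), tips leaning to +x by tilt"""
    a=np.array([np.sin(tilt),0,-np.cos(tilt)]); j=sgn*np.array([np.cos(tilt),0,np.sin(tilt)])
    M=RB.as_matrix()@np.c_[a,j,np.cross(a,j)]
    return RB.apply(np.array([bx,by,z])-8*a)+O, Ro.from_matrix(M)
def plan(p,R):
    s=ctrl.get_obs(); R0=Ro.from_rotvec(s['orientation'])
    dr=(R0.inv()*R).as_rotvec(); dp=R.inv().apply(p-s['ee_pos'])/10
    print('t',round(s['t'],2),'q',s['qpos'].round(2),'F',s['ft_force'].round(1),'w',round(s['width'],1))
    print('tip box',RB.inv().apply(s['ee_pos']+R0.apply([8,0,0])-O).round(1))
    print('dr',dr.round(3),'|dr|',np.linalg.norm(dr).round(3),'shift in target axes cm',dp.round(2),'in present axes',R0.inv().apply(p-s['ee_pos']).round(1)/10)
E
python3 - <<'E'
from h import *
np.set_printoptions(precision=3,suppress=True)
print(Ro.from_rotvec(ctrl.get_obs()['orientation']).as_matrix())
for s in (1,-1): plan(*target(-33,-4.5,230,.2,s))
E
```

```text
[[-0.001  0.422 -0.907]
 [ 0.001 -0.907 -0.422]
 [-1.    -0.001 -0.   ]]
t 0.1 q [-1.15  0.42  1.63  0.    1.09 -0.02] F [-0.5 -0.2 -0.1] w 88.0
tip box [-627.3   43.   222. ]
dr [-2.264  0.226  0.106] |dr| 2.278 shift in target axes cm [11.01 58.25  4.75] in present axes [ -0.73 -34.66 -48.32]
t 0.1 q [-1.15  0.42  1.63  0.    1.09 -0.02] F [-0.5 -0.2 -0.1] w 88.0
tip box [-627.3   43.   222. ]
dr [ 0.866  0.087 -0.186] |dr| 0.89 shift in target axes cm [ 11.01 -58.25  -4.75] in present axes [ -0.73 -34.66 -48.32]
```

>>> apply_moves --increments '[{"gripper":100,"delta_pos":[-1.5,0,0],"dr":[0.108,0.011,-0.023]},{"gripper":100,"delta_pos":[-1.5,0,0],"dr":[0.108,0.011,-0.023]},{"gripper":100,"delta_pos":[-1.5,0,0],"dr":[0.108,0.011,-0.023]},{"gripper":100,"delta_pos":[-1.5,0,0],"dr":[0.108,0.011,-0.023]},{"gripper":100,"delta_pos":[0,0,0],"dr":[0.108,0.011,-0.023]}]'

```text
t: 0.52
ee_pos: [264.1, -570.2, 293.6]
orientation: [-2.139, -0.011, 2.074]
ft_force: [0.4, 0.6, 0.9]
width: 87.6
```

>>> apply_moves --increments '[{"gripper":100,"delta_pos":[0,0,0],"dr":[0.108,0.011,-0.023]},{"gripper":100,"delta_pos":[0,0,0],"dr":[0.108,0.011,-0.023]},{"gripper":100,"delta_pos":[0,0,0],"dr":[0.108,0.011,-0.023]},{"gripper":100,"delta_pos":[0,0,0],"dr":[0,0,0]},{"gripper":100,"delta_pos":[0,0,0],"dr":[0,0,0]}]'

```text
t: 0.93
ee_pos: [263.2, -568.8, 290.1]
orientation: [-1.947, 0.226, 1.861]
ft_force: [0.7, 0.3, -0.1]
width: 87.9
```

Run:
```python
from h import *
plan(*target(-33,-4.5,230,.2,-1))
```

```text
t 0.93 q [-1.22  0.43  1.48  0.14  1.37  0.74] F [ 0.7  0.3 -0.1] w 87.9
tip box [-628.3   42.3  282.2]
dr [ 0.004 -0.001 -0.002] |dr| 0.005 shift in target axes cm [ 16.95 -57.31  -4.68] in present axes [ 16.82 -57.33  -4.91]
```

>>> apply_moves --increments '[{"gripper":100,"delta_pos":[0.7,-3.5,-0.28],"dr":[0,0,0]},{"gripper":100,"delta_pos":[0.7,-3.5,-0.28],"dr":[0,0,0]},{"gripper":100,"delta_pos":[0.7,-3.5,-0.28],"dr":[0,0,0]},{"gripper":100,"delta_pos":[0.7,-3.5,-0.28],"dr":[0,0,0]},{"gripper":100,"delta_pos":[0.7,-3.5,-0.28],"dr":[0,0,0]}]'

```text
t: 1.35
ee_pos: [351.4, -410.8, 290.6]
orientation: [-1.949, 0.226, 1.861]
ft_force: [0.2, -0.2, -0.5]
width: 87.8
```

>>> apply_moves --increments '[{"gripper":100,"delta_pos":[0.7,-3.5,-0.28],"dr":[0,0,0]},{"gripper":100,"delta_pos":[0.7,-3.5,-0.28],"dr":[0,0,0]},{"gripper":100,"delta_pos":[0.7,-3.5,-0.28],"dr":[0,0,0]},{"gripper":100,"delta_pos":[0.7,-3.5,-0.28],"dr":[0,0,0]},{"gripper":100,"delta_pos":[0.7,-3.5,-0.28],"dr":[0,0,0]}]'

```text
t: 1.77
ee_pos: [438.7, -254.4, 290.9]
orientation: [-1.949, 0.226, 1.861]
ft_force: [0.3, -1.1, 0.3]
width: 88.0
```

>>> apply_moves --increments '[{"gripper":100,"delta_pos":[0.7,-3.5,-0.28],"dr":[0,0,0]},{"gripper":100,"delta_pos":[0.7,-3.5,-0.28],"dr":[0,0,0]},{"gripper":100,"delta_pos":[0.7,-3.5,-0.28],"dr":[0,0,0]},{"gripper":100,"delta_pos":[0.7,-3.5,-0.28],"dr":[0,0,0]},{"gripper":100,"delta_pos":[0.7,-3.5,-0.28],"dr":[0,0,0]}]'

```text
t: 2.18
ee_pos: [526.0, -98.0, 291.0]
orientation: [-1.95, 0.225, 1.861]
ft_force: [1.0, -0.2, -0.8]
width: 87.3
```

Run:
```python
from h import *
plan(*target(-33,-4.5,230,.2,-1))
```

```text
t 2.18 q [-0.32  0.21  1.8   0.22  1.12  1.59] F [ 1.  -0.2 -0.8] w 87.3
tip box [-90.8   1.2 283.2]
dr [ 0.006 -0.003 -0.003] |dr| 0.007 shift in target axes cm [ 6.36 -4.61 -0.57] in present axes [ 6.35 -4.62 -0.58]
```

>>> apply_moves --increments '[{"gripper":100,"delta_pos":[2.15,-0.74,-0.12],"dr":[0,0,0]},{"gripper":100,"delta_pos":[2.15,-0.74,-0.12],"dr":[0,0,0]},{"gripper":100,"delta_pos":[2.15,-0.74,-0.12],"dr":[0,0,0]},{"gripper":100,"delta_pos":[2.15,-0.74,-0.12],"dr":[0,0,0]},{"gripper":100,"delta_pos":[2.15,-0.74,-0.12],"dr":[0,0,0]}]'

```text
t: 2.6
ee_pos: [555.3, -49.5, 191.9]
orientation: [-1.95, 0.225, 1.861]
ft_force: [-1.2, -0.4, 0.6]
width: 87.8
```

Run:
```python
from h import *
d=grab('wrist');s=grab('side')
cv2.imwrite('pics/w1.png',cv2.cvtColor(cv2.resize(d['img'],(800,600)),cv2.COLOR_RGB2BGR))
cv2.imwrite('pics/s1.png',cv2.cvtColor(cv2.resize(s['img'][130:330,120:340],None,fx=3.4,fy=3,interpolation=cv2.INTER_CUBIC),cv2.COLOR_RGB2BGR))
plan(*target(-33,-4.5,129,.2,-1))
```

```text
t 2.7 q [-0.21  0.36  1.86  0.25  0.9   1.63] F [ 0.2 -2.  -0.9] w 87.6
tip box [-34.5  -3.2 182.1]
dr [ 0.006  0.003 -0.004] |dr| 0.008 shift in target axes cm [ 5.23  0.91 -0.13] in present axes [ 5.24  0.89 -0.14]
```

View pics/w1.png

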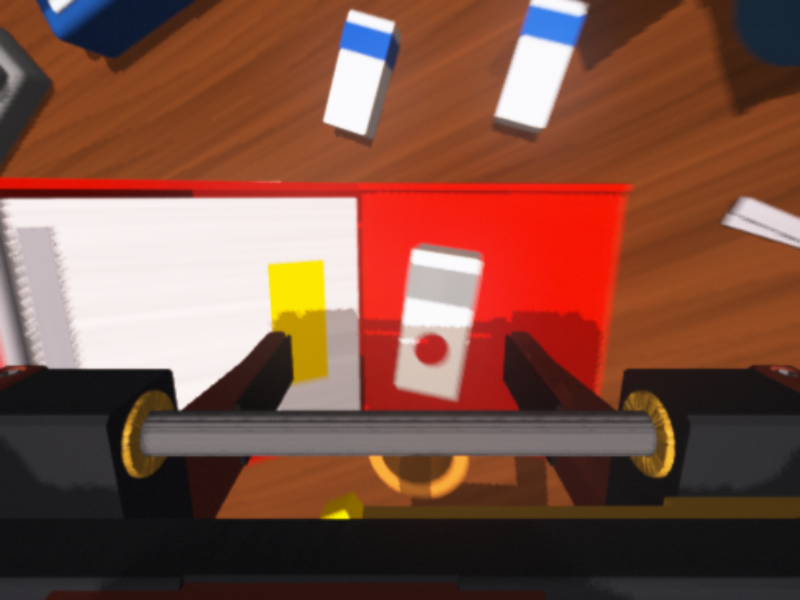

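View pics/s1.png

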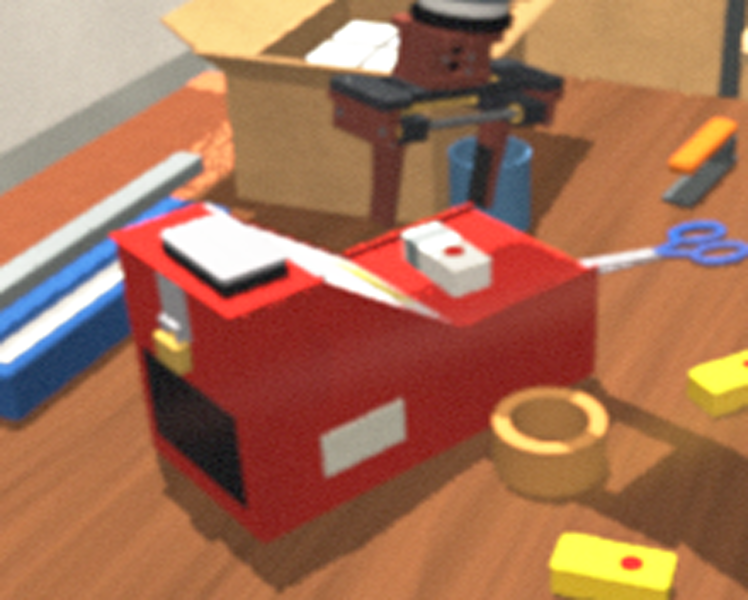

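The wrist view shows the carton between the fingers, its top corners at about (412,245), (483,255), (460,402) and (395,387). The front finger is above the flap, and the flap edge is at column 360. The side view shows the hand clear of everything. Next I'll check these readings against the box frame.

Run:
```python
from h import *
d=np.load('pics/wrist.npz')
def B(u,v,z=None): return (RB.inv().apply(world(d,(u+.5)*.64-.5,(v+.5)*.64-.5,z=z)-O)).round(1)
for u,v in [(412,247),(483,257),(460,402),(395,387)]: print('carton',B(u,v,143))
for q in [(360,240),(360,390)]: print('edge',B(*q,115))
print('sill end',B(628,190,123),B(603,370,115))
for q in [(430,320),(560,300),(400,220),(200,300)]: print(B(*q))
```

```text
carton [-33.4 -44.8 143. ]
carton [-67.3 -41.2 143. ]
carton [-59.8  34.7 143. ]
carton [-25.4  29.8 143. ]
edge [  0.8 -44.  115. ]
edge [  2.3  48.4 115. ]
sill end [-132.1  -72.2  123. ] [-134.4   22.1  115. ]
[-43.   -8.3 142.1]
[-108.8  -15.4  114.3]
[-21.8 -55.5 114. ]
[ 65.4 -19.5 169.5]
```

>>> apply_moves --increments '[{"gripper":100,"delta_pos":[1.1,0.18,-0.03],"dr":[0,0,0]},{"gripper":100,"delta_pos":[1.1,0.18,-0.03],"dr":[0,0,0]},{"gripper":100,"delta_pos":[1.1,0.18,-0.03],"dr":[0,0,0]},{"gripper":100,"delta_pos":[1.0,0.18,-0.03],"dr":[0,0,0]},{"gripper":100,"delta_pos":[0.7,0.15,0],"dr":[0,0,0]}]'

```text
t: 3.12
ee_pos: [556.6, -50.2, 140.9]
orientation: [-1.946, 0.229, 1.859]
ft_force: [-0.3, -0.1, -0.4]
width: 87.6
```

Run:
```python
from h import *
plan(*target(-5,-4.5,131,.2,-1))
```

```text
t 3.12 q [-0.21  0.44  1.88  0.27  0.8   1.6 ] F [-0.3 -0.1 -0.4] w 87.6
tip box [-34.6  -6.5 133. ]
dr [ 0.002 -0.002 -0.003] |dr| 0.003 shift in target axes cm [ 0.79 -2.86  0.2 ] in present axes [ 0.78 -2.86  0.2 ]
```

>>> apply_moves --increments '[{"gripper":100,"delta_pos":[0.16,-0.57,0.04],"dr":[0,0,0]},{"gripper":100,"delta_pos":[0.16,-0.57,0.04],"dr":[0,0,0]},{"gripper":100,"delta_pos":[0.16,-0.57,0.04],"dr":[0,0,0]},{"gripper":100,"delta_pos":[0.16,-0.57,0.04],"dr":[0,0,0]},{"gripper":100,"delta_pos":[0.16,-0.57,0.04],"dr":[0,0,0]}]'

```text
t: 3.53
ee_pos: [568.0, -21.7, 140.2]
orientation: [-1.948, 0.228, 1.858]
ft_force: [-0.6, -2.2, 0.5]
width: 88.1
```

Run:
```python
from h import *
plan(*target(10,-4.5,131,.2,-1))
d=grab('wrist');s=grab('side')
a=cv2.resize(d['img'],(560,420)); b=cv2.resize(s['img'][180:260,180:290],(560,407))
cv2.imwrite('pics/w2.png',cv2.cvtColor(cv2.resize(np.vstack([a,b]),(400,590)),cv2.COLOR_RGB2BGR))
```

```text
t 3.53 q [-0.16  0.44  1.87  0.27  0.79  1.66] F [-0.6 -2.2  0.5] w 88.1
tip box [ -3.9  -5.  132.4]
dr [ 0.003 -0.003 -0.002] |dr| 0.005 shift in target axes cm [ 0.41 -1.33  0.05] in present axes [ 0.41 -1.33  0.04]
```

View pics/w2.png

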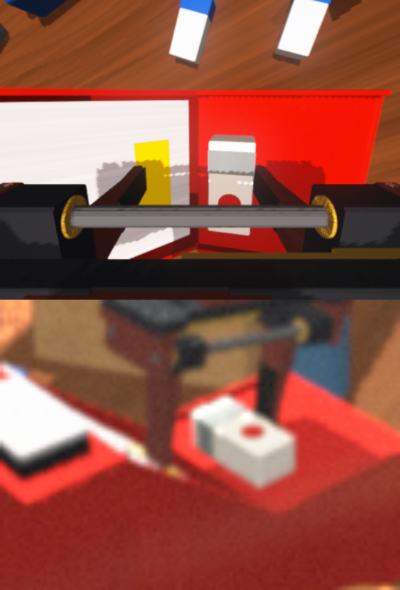

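The composite shows the flap starting to open under the front finger, with the carton squared up against the rear finger and still short of the edge. I'll go on slowly.

>>> apply_moves --increments '[{"gripper":100,"delta_pos":[0.1,-0.33,0.0],"dr":[0,0,0]},{"gripper":100,"delta_pos":[0.1,-0.33,0.0],"dr":[0,0,0]},{"gripper":100,"delta_pos":[0.1,-0.33,0.0],"dr":[0,0,0]},{"gripper":100,"delta_pos":[0.1,-0.33,0.0],"dr":[0,0,0]},{"gripper":100,"delta_pos":[0.05,0,0],"dr":[0,0,0]}]'

```text
t: 4.05
ee_pos: [573.5, -9.2, 137.9]
orientation: [-1.946, 0.228, 1.859]
ft_force: [0.2, -1.5, 2.4]
width: 87.6
```

Run:
```python
from h import *
plan(*target(30,-4.5,131,.2,-1))
d=grab('wrist');s=grab('side')
for q in [(120,110),(150,130),(172,140),(60,150)]: print(q,RB.inv().apply(world(d,q[0]*1.28,q[1]*384/300)-O).round(1))
a=cv2.resize(d['img'],(560,420)); b=cv2.resize(s['img'][180:260,180:290],(560,407))
cv2.imwrite('pics/w3.png',cv2.cvtColor(cv2.resize(np.vstack([a,b]),(400,590)),cv2.COLOR_RGB2BGR))
```

```text
t 4.05 q [-0.14  0.45  1.86  0.27  0.79  1.68] F [ 0.2 -1.5  2.4] w 87.6
tip box [  9.8  -4.7 130.1]
dr [ 0.002 -0.002 -0.002] |dr| 0.004 shift in target axes cm [ 0.31 -1.99  0.02] in present axes [ 0.31 -2.    0.01]
(120, 110) [ 65.  -60.2 147. ]
(150, 130) [ 50.7 -42.9 128.6]
(172, 140) [ 37.3 -31.8 113.1]
(60, 150) [ 90.6 -36.7 178.4]
```

View pics/w3.png

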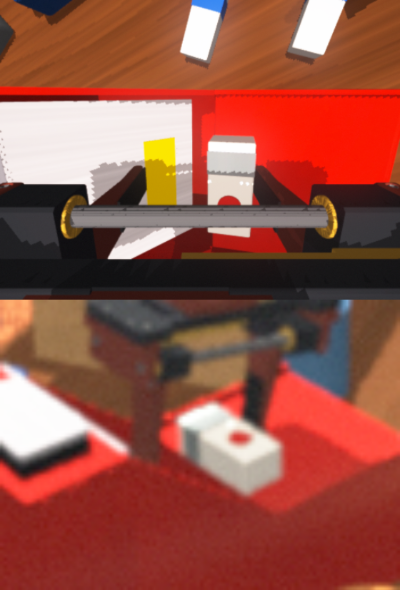

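The flap slope measures about 51°, so it is open about 0.19 rad. The carton is square and about 16 mm short of the edge. I'll push on slowly.

>>> apply_moves --increments '[{"gripper":100,"delta_pos":[0,0,0],"dr":[0,0,0]},{"gripper":100,"delta_pos":[0.05,-0.3,0],"dr":[0,0,0]},{"gripper":100,"delta_pos":[0.06,-0.3,0],"dr":[0,0,0]},{"gripper":100,"delta_pos":[0.06,-0.3,0],"dr":[0,0,0]},{"gripper":100,"delta_pos":[0.06,-0.3,0],"dr":[0,0,0]}]'

```text
t: 4.57
ee_pos: [578.3, 1.5, 137.8]
orientation: [-1.946, 0.229, 1.859]
ft_force: [-1.6, -2.7, -0.3]
width: 87.5
```

>>> apply_moves --increments '[{"gripper":100,"delta_pos":[0.06,-0.3,0],"dr":[0,0,0]},{"gripper":100,"delta_pos":[0.06,-0.3,0],"dr":[0,0,0]},{"gripper":100,"delta_pos":[0.06,-0.3,0],"dr":[0,0,0]},{"gripper":100,"delta_pos":[0.06,-0.2,0],"dr":[0,0,0]},{"gripper":100,"delta_pos":[0,0,0],"dr":[0,0,0]}]'

```text
t: 4.98
ee_pos: [583.1, 12.1, 137.7]
orientation: [-1.946, 0.228, 1.859]
ft_force: [-2.2, -3.8, -0.7]
width: 87.7
```

Run:
```python
from h import *
plan(*target(40,-4.5,131,.2,-1))
d=grab('wrist');s=grab('side')
a=cv2.resize(d['img'],(560,420)); b=cv2.resize(s['img'][180:260,180:290],(560,407))
cv2.imwrite('pics/w4.png',cv2.cvtColor(cv2.resize(np.vstack([a,b]),(400,590)),cv2.COLOR_RGB2BGR))
```

```text
t 4.98 q [-0.1   0.46  1.84  0.26  0.79  1.72] F [-2.2 -3.8 -0.7] w 87.7
tip box [ 33.2  -4.5 129.9]
dr [ 0.002 -0.002 -0.002] |dr| 0.004 shift in target axes cm [ 0.03 -0.69  0.  ] in present axes [ 0.02 -0.69 -0.  ]
```

View pics/w4.png

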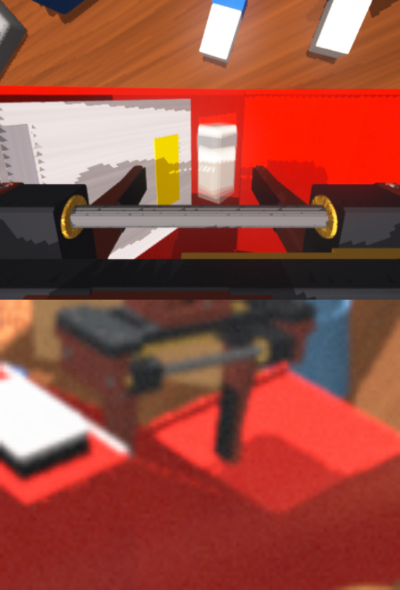

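The carton has gone over the edge and is falling into the box while the flap is still held open. I'll wait one call, then check the depth before backing out.

>>> apply_moves --increments '[{"gripper":100,"delta_pos":[0,0,0],"dr":[0,0,0]},{"gripper":100,"delta_pos":[0,0,0],"dr":[0,0,0]},{"gripper":100,"delta_pos":[0,0,0],"dr":[0,0,0]},{"gripper":100,"delta_pos":[0,0,0],"dr":[0,0,0]},{"gripper":100,"delta_pos":[0,0,0],"dr":[0,0,0]}]'

```text
t: 5.5
ee_pos: [583.0, 11.7, 137.9]
orientation: [-1.946, 0.228, 1.859]
ft_force: [-2.0, -1.6, 2.3]
width: 87.6
```

Run:
```python
from h import *
plan(*target(-40,-4.5,131,.2,-1))
d=grab('wrist')
for v in (140,150,160,170,180):
  print(v,[tuple(RB.inv().apply(world(d,u*1.28,v*1.28)-O).round(0).astype(int)) for u in (198,206,214,222,230)])
cv2.imwrite('pics/w5.png',cv2.cvtColor(cv2.resize(d['img'][100:280,180:360],(540,540),interpolation=cv2.INTER_CUBIC),cv2.COLOR_RGB2BGR))
```

```text
t 5.5 q [-0.1   0.46  1.84  0.26  0.79  1.72] F [-2.  -1.6  2.3] w 87.6
tip box [ 32.7  -4.6 130. ]
dr [ 0.002 -0.002 -0.002] |dr| 0.004 shift in target axes cm [-1.54  7.11  0.  ] in present axes [-1.53  7.11  0.01]
140 [(np.int64(52), np.int64(-16), np.int64(35)), (np.int64(44), np.int64(-13), np.int64(23)), (np.int64(36), np.int64(-10), np.int64(6)), (np.int64(25), np.int64(-11), np.int64(6)), (np.int64(14), np.int64(-11), np.int64(6))]
150 [(np.int64(52), np.int64(-2), np.int64(34)), (np.int64(43), np.int64(-2), np.int64(29)), (np.int64(35), np.int64(4), np.int64(6)), (np.int64(24), np.int64(3), np.int64(6)), (np.int64(13), np.int64(3), np.int64(6))]
160 [(np.int64(52), np.int64(11), np.int64(34)), (np.int64(42), np.int64(11), np.int64(33)), (np.int64(35), np.int64(19), np.int64(6)), (np.int64(24), np.int64(18), np.int64(7)), (np.int64(13), np.int64(17), np.int64(6))]
170 [(np.int64(52), np.int64(25), np.int64(34)), (np.int64(42), np.int64(24), np.int64(34)), (np.int64(35), np.int64(34), np.int64(6)), (np.int64(23), np.int64(33), np.int64(6)), (np.int64(12), np.int64(32), np.int64(6))]
180 [(np.int64(52), np.int64(39), np.int64(34)), (np.int64(42), np.int64(38), np.int64(34)), (np.int64(34), np.int64(49), np.int64(6)), (np.int64(23), np.int64(48), np.int64(6)), (np.int64(11), np.int64(47), np.int64(6))]
```

View pics/w5.png

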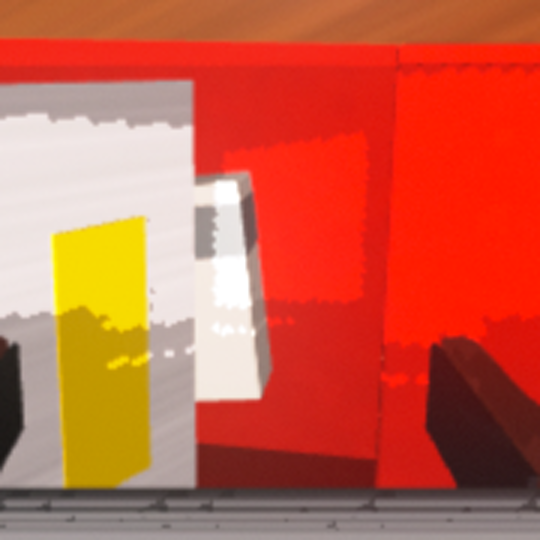

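The carton lies flat on the box floor, with its top at 34 mm at about box x 45–60. I'll back out slowly, then go up.

>>> apply_moves --increments '[{"gripper":100,"delta_pos":[-0.16,0.7,0],"dr":[0,0,0]},{"gripper":100,"delta_pos":[-0.16,0.7,0],"dr":[0,0,0]},{"gripper":100,"delta_pos":[-0.16,0.7,0],"dr":[0,0,0]},{"gripper":100,"delta_pos":[-0.16,0.7,0],"dr":[0,0,0]},{"gripper":100,"delta_pos":[-0.16,0.7,0],"dr":[0,0,0]}]'

```text
t: 5.97
ee_pos: [567.9, -21.8, 139.0]
orientation: [-1.947, 0.229, 1.858]
ft_force: [-0.4, 0.2, 2.0]
width: 87.7
```

>>> apply_moves --increments '[{"gripper":100,"delta_pos":[-0.16,0.7,0],"dr":[0,0,0]},{"gripper":100,"delta_pos":[-0.16,0.7,0],"dr":[0,0,0]},{"gripper":100,"delta_pos":[-0.16,0.7,0],"dr":[0,0,0]},{"gripper":100,"delta_pos":[-0.16,0.7,0],"dr":[0,0,0]},{"gripper":100,"delta_pos":[-0.16,0.7,0],"dr":[0,0,0]}]'

```text
t: 6.38
ee_pos: [552.6, -54.2, 139.6]
orientation: [-1.946, 0.229, 1.859]
ft_force: [0.2, 0.5, 0.6]
width: 87.6
```

>>> apply_moves --increments '[{"gripper":100,"delta_pos":[-2,-0.4,0],"dr":[0,0,0]},{"gripper":100,"delta_pos":[-3,-0.6,0],"dr":[0,0,0]},{"gripper":100,"delta_pos":[-3,-0.6,0],"dr":[0,0,0]},{"gripper":100,"delta_pos":[-3,-0.6,0],"dr":[0,0,0]},{"gripper":100,"delta_pos":[-3,-0.6,0],"dr":[0,0,0]}]'

```text
t: 6.8
ee_pos: [552.2, -53.8, 283.8]
orientation: [-1.946, 0.229, 1.859]
ft_force: [1.0, 0.4, -0.5]
width: 87.9
```

>>> apply_moves --increments '[{"gripper":100,"delta_pos":[-0.7,3.5,0],"dr":[0,0,0]},{"gripper":100,"delta_pos":[-0.7,3.5,0],"dr":[0,0,0]},{"gripper":100,"delta_pos":[-0.7,3.5,0],"dr":[0,0,0]},{"gripper":100,"delta_pos":[-0.7,3.5,0],"dr":[0,0,0]},{"gripper":100,"delta_pos":[0,0,0],"dr":[0,0,0]}]'

```text
t: 7.22
ee_pos: [490.9, -187.5, 282.5]
orientation: [-1.945, 0.234, 1.857]
ft_force: [0.4, 0.3, -0.3]
width: 87.8
```

Run:
```python
from h import *
plan(*target(-40,-4.5,131,.2,-1))
o=np.load('pics/top.npz'); d=grab('top'); s=grab('side')
for q in [(460,300),(300,250),(340,180),(440,170)]: print(q,world(o,*crop(*q),r=1).round(1),world(d,*crop(*q),r=1).round(1))
a=cv2.resize(d['img'],(400,300)); b=cv2.resize(s['img'],(400,300))
cv2.imwrite('pics/f.png',cv2.cvtColor(np.vstack([a,b]),cv2.COLOR_RGB2BGR))
```

```text
t 7.22 q [-0.5   0.22  1.81  0.22  1.13  1.41] F [ 0.4  0.3 -0.3] w 87.8
tip box [-186.8   -4.5  274.6]
dr [-0.002 -0.003 -0.004] |dr| 0.005 shift in target axes cm [ 16.99 -11.53   0.  ] in present axes [ 16.95 -11.59   0.08]Traceback (most recent call last):
  File "<stdin>", line 4, in <module>
  File "h.py", line 9, in world
    p=d['range_z'][int(v)-r:int(v)+r+1,int(u)-r:int(u)+r+1]; s=np.median(p[p>0])
      ~^^^^^^^^^^^
    return format.read_array(
           ~~~~~~~~~~~~~~~~~^
        bytes,
        ^^^^^^
    ...<2 lines>...
        max_header_size=self.max_header_size
        ^^^^^^^^^^^^^^^^^^^^^^^^^^^^^^^^^^^^
    )
    ^
    data = _read_bytes(fp, read_size, "array data")
    r = fp.read(size - len(data))
    data = self._read1(n)
    self._update_crc(data)
    ~~~~~~~~~~~~~~~~^^^^^^
    raise BadZipFile("Bad CRC-32 for file %r" % self.name)
zipfile.BadZipFile: Bad CRC-32 for file 'range_z.npy'
```

The script failed because it overwrote the lazily loaded file. I still have the earlier printed flap points to compare with: z 121.5 at (460,300) and 188.9 at (300,250).

Run:
```python
from h import *
d=grab('top'); s=grab('side')
for q in [(460,300),(300,250),(240,200)]: print(q,world(d,*crop(*q),r=1).round(1))
a=cv2.resize(d['img'],(400,300)); b=cv2.resize(s['img'],(400,300))
cv2.imwrite('pics/f.png',cv2.cvtColor(np.vstack([a,b]),cv2.COLOR_RGB2BGR))
print(ctrl.get_obs()['ft_force'])
```

```text
(460, 300) [577.8 -15.5 122.1]
(300, 250) [599.   61.9 188.7]
(240, 200) [621.1  86.9 221.4]
[ 0.09709061 -0.9863523  -0.09094491]
```

View pics/f.png

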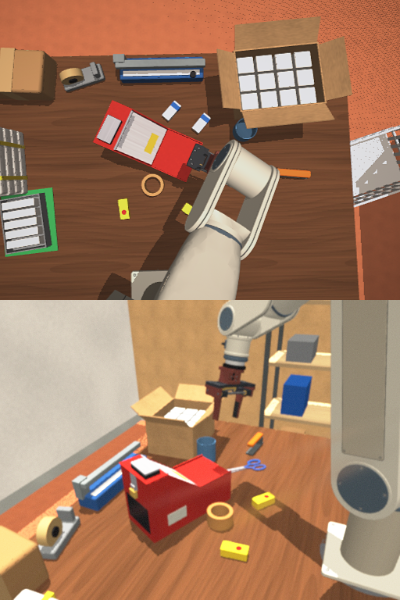

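The flap is shut again, with depths matching the start to within about 1 mm. The sill is empty, the other things look unmoved, and the hand is clear. I'm handing in.

```bash
python3 -c "
from workcell import ctrl
print(ctrl.close_job())"
```

```text
the job is handed in; nothing more can be done
None
```

The reject carton is in the box and the flap has shut; I handed the job in at about 7.3 s robot time, and no verdict was reported.

- **What I did:** With the tool leaning 0.2 rad and the fingers straddling the carton, the front fingertip pushed the flap open. It was at about 0.19 rad with the carton still roughly 16 mm short of the edge. The rear finger then pushed the carton over the sill while the flap stayed held. I backed the hand out and moved it clear.
- **Carton:** The wrist depth showed it lying flat on the box floor, its top 34 mm above the table, before the flap closed.
- **Flap:** After the hand left, flap depths in the top view matched the start to within about 1 mm.
- **Other things:** By eye in the last pictures, none of them had moved. In the top view the arm hid the scissors and part of the mug; both showed in the side view.
- **Not measured:** I did not measure the flap angle as the carton crossed the edge; from geometry it should have been about 0.4 rad.
- **Failed check:** One check script crashed because it overwrote a file it was still reading. I reran the flap check against the depths printed at the start.

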